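# Free the pawl of the ratchet lift and lower its load

## Robot

A 7-joint arm with a two-finger parallel gripper is mounted at the origin on a cart in front of the work surface, level with it; the furniture and walls round the work are solid. World frame = base frame: x ahead of the robot, y to its left, z up, the work surface at z = 0. Lengths are in m, angles in rad, forces in N, time in s.
With the tool pointing down it reaches from about 0.425 to 0.875 m from the base axis. Payload 4.7 kg.
Tool frame: the origin (TCP) lies midway between the tips of the shut fingers; the grasp point (between the pads) lies 19 mm behind it; z points along the fingers, y is the line along which they close (so a half turn about z gives the same grasp; the last joint's range is limited). The gripper opens to 87 mm and grips with 3 to 60 N. Pads are 19 mm wide; open, the fingers measure 117 mm over their backs; the gripper's body (75 mm by 190 mm) begins 51 mm behind the grasp point.
Start: joints at [1.126, 0.321, -0.07, 1.45, 0.023, 1.371, -0.057], TCP at [0.288, -0.583, 0.223] pointing down, gripper open.
Joint ranges: [-2.86, 2.86], [-0.3, 2.09], [-1.38, 1.24], [0.06, 2.45], [-1.56, 4.7], [0.09, 2.05], [-2.69, 2.69]. Speed limits (rad/s): [2.57, 2.57, 3.14, 3.14, 3.14, 3.14, 3.14].

## Interface

Orientations are given as a rotation vector (axis times angle).
In Python, from bench import ctrl, get_image, calibration gives the robot as it stands.
- The arm moves only by the tool apply_moves, never from a script. Its arguments are lists of equal length, an entry for each row: "dp": the shift along the tool's x, y, z in m, a list of three; "twist": the turn, a rotation vector about the tool's x, y, z in rad, a list of three; "fingers": the closure, from 0 (fully open) to 1 (shut). In form: {"dp": [[dx, dy, dz], ...], "twist": [[ax, ay, az], ...], "fingers": [fingers, ...]}. A call has 1 to 10 rows; each row shifts and turns the commanded pose from where the row before left it, along the tool's axes as they then stand; what a row does not reach is not made up. A row lasts 1/10 s, in which the tool goes at most 50 mm and 8.59 degrees, less where a joint would pass 70% of its speed; a pose out of reach is approached as far as the arm can. A call is refused whole if a number of a shift passes 0.05 or a number of a turn 0.15, either way. A call with a gripper value outside its range is refused whole. The fingers move at their own pace and stop on an object; "newtons" is the grip in N (left out, the last holds). Time passes only in rows, so rows that do not move let the fingers close. It gives the time, the measured TCP pose, the force, the opening and the grip force at its end, in the units of the state.
- ctrl.get_state(): the state, without advancing time (a new reading comes with each control period).
- get_image(name): name is "side" or "top" or "wrist"; returns the picture (384x512x3 uint8, red, green, blue); there is no depth.
- calibration(name): a dict with "fx", "fy", "cx", "cy" (pixels), "eye" and "attitude" of the camera in the world; the wrist camera has in their place "hand_eye" (4x4, takes a point from camera to tool coordinates, whose origin is the TCP and whose axes are the flange's). Camera axes: x right, y up, looking along -z (the intrinsics and any distortion apply to the point x, -y, -z); pixel columns grow to the right and rows downward; lengths in m; the calibration is good to about 2 mm. A picture is of the moment at which its call begins: read the wrist's pose just before it. calibration takes no time and is no camera call.
- ctrl.close_job(): hands the job in; it is judged then, once.
The state is a dict: "time": time; "joint_positions": joint angles; "qd": joint speeds; "joint_torque": joint torques, N m; "position": TCP position; "tool_rot": TCP orientation; "ft_force": force on the tool from outside, world axes, zero at the start; "torque": the same for the moment, N m; "grip_width": opening from 0.0 (shut) to 1.0 (fully open); "grip_force": force on a finger pad.
Only numpy, scipy, OpenCV 4.12 (cv2) and the standard library are available. Lean on these libraries where they do the work, as an engineer would, in place of code of your own. Each camera call takes 0.05 s, during which the arm holds its last target. There are 200 camera calls.

## Task

The small ratchet lift on the bench holds its platform, with a steel tin on it, up on a hooked pawl. Take the spatula from its rest, put its blade under the pawl's hook and, without forcing it or touching the pawl with the hand, flick the pawl outward so that it falls over off the rack and stays there; then push the platform down by the black knob, pressing gently with about 10 N, until it is seated on its rubber stop. Leave the tin standing on the platform, the spatula lying on its rest or on the bench, the other things where they stood, and the lift let go.

Things in the scene. Friction and masses are not known exactly. Their poses are not given: they have to be found in the camera images.
- lift: Ratchet lift fixed to the bench: base plate 12 mm thick (x -100..100, y -118..102 mm), two steel guide posts at the rear (x 65) with a crossbar, top z 198. Origin: on the bench under the base; x points from its open front to the posts, y left seen from the front, z up. At x -30, y -90 mm a 27 x 18 mm aluminium bracket, top z 116, carries the pawl.
- carriage: Moving part of the lift, 0.6 kg: rimmed platform 120 x 125 mm (lift x -80..40, y -38..88 mm), sleeve on the guide posts, rack bar with knob. Origin: platform top above the lift's origin, at the start 120 mm over the bench; axes as the lift's. Slides only vertically. Part spring-borne, braked by 5 N friction and a damper (35 N per m/s).
- push_knob_top (a point): Centre of the flat top of the black round knob (32 mm across, 20 mm high) on top of the rack bar, 150 mm above the platform. Push it straight down. Its lowest position is 50 to 80 mm below the starting one.
- pawl: Dark steel hook 12 mm thick: arm 8 mm wide, 56 mm high, nose 8 mm high reaching 37 mm toward the rack (+y) at its top. Origin: hinge (lift x -30, y -90, z 109 mm), axis x. Upright at the start. Pushed outward at the arm (top toward lift -y, 3 to 6 N) it leaves the teeth at 0.15 rad, tips over at about 0.3 and falls to a rest at 1.2 rad; let go sooner, it falls back.
- pawl_nose (a point): Middle of the rounded tip of the pawl's nose, 8 mm in diameter.
- stop_post: Boss of the stop on the lift's base, under the sleeve between the guide posts. Origin: on the top face of the base. In it stands a screw with a soft rubber head 20 mm across (gives 1 mm for 3 N); the height it is set to differs each time and is not measured: the lowest position of the carriage must be felt.
- load_tin: Open round stainless tin, 70 mm across, 33 mm high, 0.18 to 0.33 kg, standing on the platform. Origin: centre of its underside.
- spatula: Straight lab spatula 174 mm long, 45 g: black handle (y 0..+87 mm, 12 mm wide, 9 mm high) and straight flat steel blade (y 0..-87 mm, 12 mm wide, 6 mm high). Origin: middle of its length, on its underside; -y points to the blade's end. It starts lying on the rest, blade away from the robot, underside 18 mm above the bench.
- spatula_rest: White rest fixed on the bench, 34 x 130 mm: two blocks at y = -55 and +55 mm (10 mm long in y), each with a flat seat 18 mm above the bench between two cheeks 18 mm apart, cheek tops at 24 mm. Origin: centre on the bench; the spatula lies along its y, blade to -y.
- amber_bottle: Bystander: small brown bottle 44 mm across, 78 mm high. Origin: underside.
- open_jar: Bystander: clear glass jar 52 mm across, 98 mm high. Origin: underside.
- sample_cup: Bystander: small grey cup 38 mm across, 37 mm high. Origin: underside.
- rack (a point): Point on the rack bar's outer face at the height of the pawl's nose: steel bar 14 x 10 mm at lift x -30, y -47 mm, rising 130 mm above the platform, part of the carriage; teeth toward -y, tips at lift y -58 mm. The carriage hangs on the pawl by a tooth. Pawl off, it sinks 15 to 50 mm by itself and stays, short of the stop; then 1 to 4 N push it on slowly.
- pawl_gap (a point): Middle of the open gap under the pawl's nose (fixed to the lift, lift x -30, y -72, z 138 mm): 28 mm wide in y between tooth tips (y -58) and the arm's inner face (y -86), from the bracket top (z 116) to the nose's underside (z 156 mm), open to front and rear.

How it is judged:
By the outcome, as a careful person would: the job done as asked, in the order asked, and still so for the second after the job is handed in, with the robot touching nothing.
It also fails if it takes over 72 s, if anything falls off the work surface, if the arm or the gripper's body presses on something with over 40 N, if the wrist force passes 120 N, or if a joint passes its speed limit or range.

## Working session

There is one attempt and no reset: what is moved stays moved. The work goes in short steps, Python scripts to look and compute and a tool call to move; the robot and the scene stay as the last step left them, time stands still between calls to the robot, and variables do not carry over. Pictures are saved under pics/ and viewed, at most 10 in all, crops included, and the job is handed in when it is done.

Besides the shell and the picture viewer there is one more tool, called after "Emit:" by a JSON object that holds its "name" and its "arguments", one argument or row to a line. apply_moves: Moves the arm, as the interface text tells. Its arguments: {"type":"object","properties":{"dp":{"type":"array"},"twist":{"type":"array"},"fingers":{"type":"array"},"newtons":{"type":"number"}},"required":["dp","twist","fingers"]}

```bash
ls; mkdir -p pics
python3 - <<'E'
from bench import ctrl,get_image,calibration
import cv2,numpy as np
np.set_printoptions(precision=4,suppress=True)
s=ctrl.get_state();print(s)
for n in("side","top","wrist"):
    print(n,calibration(n)); cv2.imwrite(f"pics/{n}0.png",get_image(n)[:,:,::-1])
a=cv2.imread("pics/side0.png");b=cv2.imread("pics/top0.png")
cv2.imwrite("pics/a.png",cv2.resize(a,(800,600)));cv2.imwrite("pics/b.png",cv2.resize(b,(800,600)))
E
```

```text
pics
{'time': 0.0, 'joint_positions': array([ 1.1261,  0.3218, -0.0701,  1.4517,  0.0226,  1.3708, -0.0569]), 'qd': array([-0.0003,  0.0001,  0.0003,  0.0008, -0.0008,  0.0012, -0.0006]), 'joint_torque': array([ -0.0002, -49.1298,  -0.4039, -31.2528,  -0.064 ,   0.0436,
         0.0002]), 'position': array([ 0.2875, -0.5823,  0.2215]), 'tool_rot': array([-3.0575, -0.7139,  0.0009]), 'ft_force': array([-0.4657, -0.8725, -0.1509]), 'torque': array([-0.024 , -0.0309, -0.0193]), 'grip_force': 0.0, 'grip_width': 1.0007269506096192}
side {'fx': 354.9866308577481, 'fy': 354.9866308577481, 'cx': 258.5566602231765, 'cy': 184.41408672853473, 'eye': array([0.0904, 0.6927, 0.8412]), 'attitude': array([ 0.3649, -1.1234, -2.32  ])}
top {'fx': 405.141629293601, 'fy': 405.141629293601, 'cx': 259.36485753272336, 'cy': 191.42557695504883, 'eye': array([ 0.3978, -0.0086,  1.305 ]), 'attitude': array([ 0.1253, -0.1078, -1.5699])}
wrist {'fx': 328.3562443949484, 'fy': 328.3562443949484, 'cx': 259.2078144740584, 'cy': 189.76518092936732, 'hand_eye': array([[ 0.001 ,  0.9698,  0.2437,  0.0661],
       [ 1.    , -0.001 ,  0.0001,  0.0015],
       [ 0.0004,  0.2437, -0.9698, -0.1627],
       [ 0.    ,  0.    ,  0.    ,  1.    ]])}
```

View pics/a.png

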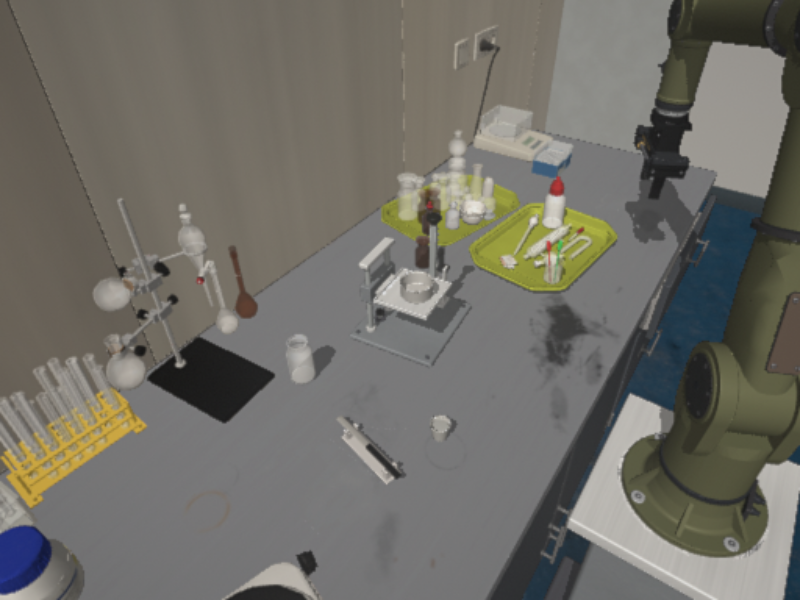

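View pics/b.png

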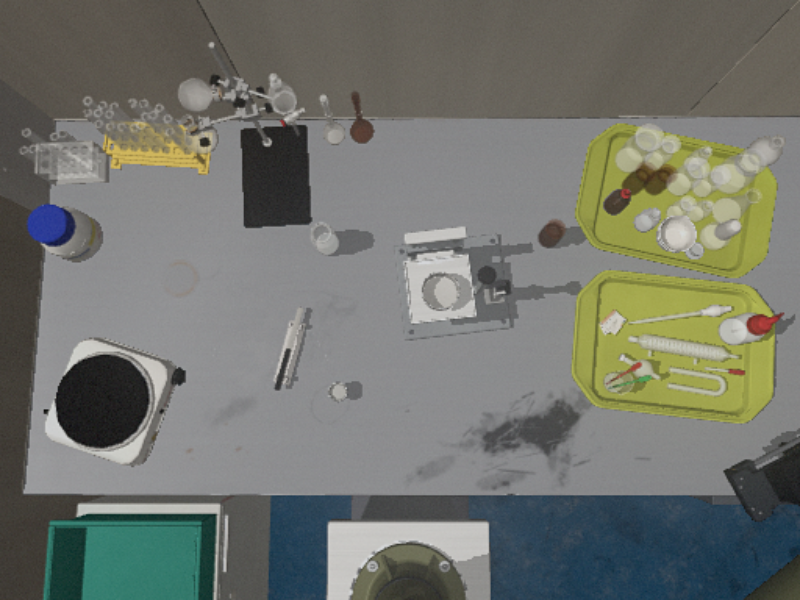

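The side view shows the lift mid-bench with the rack and knob at its right end (≈(433,217)), and the spatula rest at ≈(370,450). In the top view the knob is at ≈(487,274), the pawl at ≈(500,290), and the rest at ≈(290,347) with the black handle toward the robot. Next come rough positions from ray casts.

```bash
cat > h.py <<'E'
from bench import ctrl,get_image,calibration
import cv2,numpy as np
from scipy.spatial.transform import Rotation as R
np.set_printoptions(precision=4,suppress=True)
def cam(n,s=None):
    c=calibration(n);K=np.array([[c['fx'],0,c['cx']],[0,c['fy'],c['cy']],[0,0,1]])
    if n=="wrist":
        T=np.eye(4);T[:3,:3]=R.from_rotvec(s['tool_rot']).as_matrix();T[:3,3]=s['position'];T=T@np.array(c['hand_eye']);return K,T[:3,:3],T[:3,3]
    return K,R.from_rotvec(c['attitude']).as_matrix(),np.array(c['eye'])
def ray(C,u):
    K,A,e=C;d=np.linalg.inv(K)@[u[0],u[1],1];return A@(d*[1,-1,-1]),e
def plane(C,u,z):
    d,e=ray(C,u);return e+d*(z-e[2])/d[2]
def tri(obs):
    M=np.zeros((3,3));b=np.zeros(3)
    for C,u in obs:
        d,e=ray(C,u);d=d/np.linalg.norm(d);P=np.eye(3)-np.outer(d,d);M+=P;b+=P@e
    return np.linalg.solve(M,b)
def proj(C,p):
    K,A,e=C;q=A.T@(np.array(p)-e)*[1,-1,-1];q=K@q;return q[:2]/q[2]
E
python3 - <<'E'
from h import *
t=cam("top");s=cam("side");f=1.5625
for n,u,z in [("base RL",(399,238),.012),("baseRR",(500,235),.012),("FR",(513,327),.012),("FL",(405,338),.012),("knob",(487,274),.27),("restfar",(303,310),.024),("restnear",(283,386),.024),("cup",(338,391),.037),("bottle",(551,233),.078),("jar",(320,230),.098)]:
    print(n,plane(t,np.array(u)/f,z))
print("knob",tri([(t,np.array((487,274))/f),(s,np.array((433,216))/f)]))
print(tri([(t,np.array((279,387))/f),(s,np.array((398,473))/f)]), "handle end")
i=cv2.imread("pics/top0.png");k=cv2.resize(i[140:225,245:345],None,fx=6,fy=6,interpolation=cv2.INTER_CUBIC)
cv2.imwrite("pics/c.png",k)
E
```

```text
base RL [0.7205 0.0186 0.012 ]
baseRR [ 0.7261 -0.1929  0.012 ]
FR [ 0.5326 -0.2149  0.012 ]
FL [0.5105 0.0063 0.012 ]
knob [ 0.5942 -0.133   0.27  ]
restfar [0.5673 0.2147 0.024 ]
restnear [0.4134 0.2515 0.024 ]
cup [0.4033 0.1392 0.037 ]
bottle [ 0.713  -0.2847  0.078 ]
jar [0.7158 0.1719 0.098 ]
knob [ 0.5966 -0.1327  0.2658]
[0.4122 0.2598 0.0245] handle end
```

View pics/c.png

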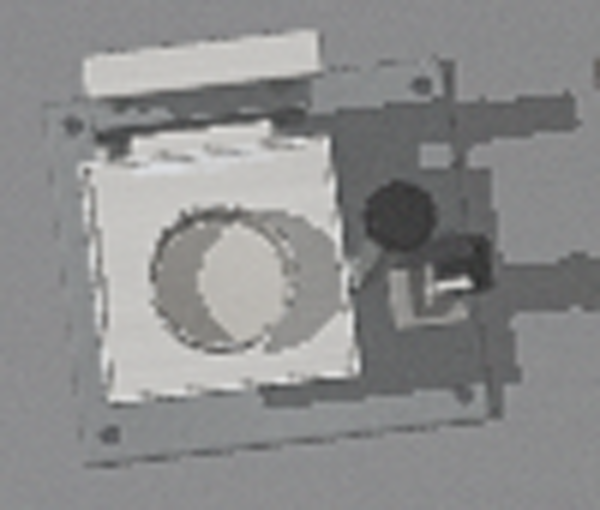

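The crop shows base corners at about (45,103), (85,465), (498,415) and (450,62), the knob at (400,216), and the L-shaped pawl with its bracket at about (455,285). I'll work out the yaws and the first travel move.

Run:
```python
from h import *
t=cam("top")
g=lambda u,z:plane(t,np.array([245,140])+np.array(u)/6-0.4,z)
B=[g(u,.012) for u in [(45,103),(85,465),(498,415),(450,62)]]
L=[(.1,.102),(-.1,.102),(-.1,-.118),(.1,-.118)]
P=[g(u,.122) for u in [(85,163),(110,402),(357,375),(332,137)]]
L2=[(.04,.088),(-.08,.088),(-.08,-.038),(.04,-.038)]
K=[g((400,216),.27)];L3=[(-.03,-.047)]
def fit(W,L):
    W=np.array(W)[:,:2];L=np.array(L);w=W-W.mean(0);l=L-L.mean(0)
    a=np.arctan2((l[:,0]*w[:,1]-l[:,1]*w[:,0]).sum(),(l*w).sum());A=np.array([[np.cos(a),-np.sin(a)],[np.sin(a),np.cos(a)]])
    o=W.mean(0)-A@L.mean(0);print(np.degrees(a),o,(L@A.T+o-W)*1000)
fit(B,L);fit(P,L2);fit(B+P+K,L+L2+L3)
i=cv2.imread("pics/top0.png")[180:265,160:215];cv2.imwrite("pics/d.png",cv2.resize(i,None,fx=6,fy=6,interpolation=cv2.INTER_CUBIC))
```

```text
6.225678446930607 [ 0.618  -0.0839] [[ 0.7102 -0.887 ]
 [-0.4781 -1.0149]
 [-2.8093  0.6292]
 [ 2.5772  1.2728]]
5.7005991190920655 [ 0.618  -0.0837] [[ 0.1791  1.6804]
 [ 0.1452  1.8508]
 [-0.3058 -2.5775]
 [-0.0185 -0.9538]]
6.08087829633545 [ 0.6181 -0.0835] [[ 1.0956 -0.7722]
 [-0.1469 -0.3976]
 [-3.0309  1.1869]
 [ 2.4098  1.328 ]
 [-0.2904  2.0812]
 [-0.2426  1.4593]
 [ 0.1383 -2.8832]
 [ 0.3439 -0.4672]
 [-0.2768 -1.5353]]
```

Emit:
{"name": "apply_moves", "arguments": {
  "dp": [
    [0, 0, -0.04],
    [0, 0, -0.05],
    [0, 0, -0.05],
    [0, 0, -0.05],
    [0, 0, -0.01]
  ],
  "twist": [
    [0, 0, 0.14],
    [0, 0, 0.14],
    [0, 0, 0.14],
    [0, 0, 0.14],
    [0, 0, 0.13]
  ],
  "fingers": [0.3, 0.3, 0.3, 0.3, 0.3]
}}

```text
time: 0.65
position: [0.2884, -0.5838, 0.4299]
tool_rot: [3.111, -0.37, 0.009]
ft_force: [-0.4, 0.3, 0.3]
grip_width: 0.717
grip_force: 0.0
```

Emit:
{"name": "apply_moves", "arguments": {
  "dp": [
    [0.01, -0.05, 0],
    [0.01, -0.05, 0],
    [0.01, -0.05, 0],
    [0.01, -0.05, 0],
    [0.01, -0.05, 0],
    [0.01, -0.05, 0],
    [0.01, -0.05, 0],
    [0.01, -0.05, 0]
  ],
  "twist": [
    [0, 0, 0],
    [0, 0, 0],
    [0, 0, 0],
    [0, 0, 0],
    [0, 0, 0],
    [0, 0, 0],
    [0, 0, 0],
    [0, 0, 0]
  ],
  "fingers": [0.4, 0.4, 0.4, 0.4, 0.4, 0.4, 0.4, 0.4]
}}

```text
time: 1.45
position: [0.4544, -0.2169, 0.4225]
tool_rot: [3.12, -0.362, 0.0]
ft_force: [1.0, 0.0, -0.1]
grip_width: 0.603
grip_force: 0.0
```

Emit:
{"name": "apply_moves", "arguments": {
  "dp": [
    [-0.013, -0.049, 0],
    [-0.013, -0.049, 0],
    [-0.013, -0.049, 0],
    [-0.013, -0.049, 0.02],
    [-0.013, -0.049, 0.03],
    [-0.013, -0.049, 0.04],
    [-0.013, -0.049, 0.04],
    [-0.013, -0.049, 0.04],
    [-0.013, -0.049, 0.03],
    [0, 0, 0]
  ],
  "twist": [
    [0, 0, 0],
    [0, 0, 0],
    [0, 0, 0],
    [0, 0, 0],
    [0, 0, 0],
    [0, 0, 0],
    [0, 0, 0],
    [0, 0, 0],
    [0, 0, 0],
    [0, 0, 0]
  ],
  "fingers": [0.4, 0.4, 0.4, 0.4, 0.4, 0.4, 0.4, 0.4, 0.4, 0.4]
}}

```text
time: 2.45
position: [0.4388, 0.187, 0.257]
tool_rot: [-3.122, 0.346, 0.01]
ft_force: [-0.4, -0.6, 0.6]
grip_width: 0.597
grip_force: 0.0
```

Run:
```python
from h import *
s=ctrl.get_state();print(s['position'],s['tool_rot'])
im=get_image("wrist")[:,:,::-1].copy();cv2.imwrite("pics/w1.png",im)
np.save("pics/w1.npy",np.r_[s['position'],s['tool_rot']])
cv2.imwrite("pics/w1v.png",cv2.resize(im,(800,600)))
```

```text
[0.4388 0.187  0.257 ] [-3.1217  0.346   0.0099]
```

View pics/w1v.png

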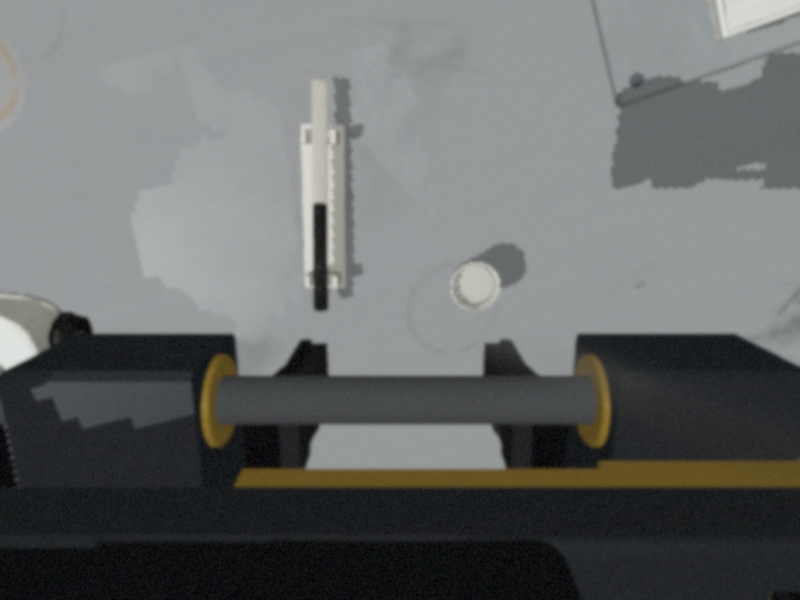

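The wrist view shows the spatula on its rest: handle end ≈(321,310), handle/blade junction ≈(320,204), blade tip ≈(318,80), cup ≈(475,285).

Run:
```python
from h import *
v=np.load("pics/w1.npy");W=cam("wrist",dict(position=v[:3],tool_rot=v[3:]));t=cam("top")
f=1.5625
def handle(i,x0,x1,y0,y1):
    m=(i[y0:y1,x0:x1].max(2)<60).astype(np.uint8);n,l,st,c=cv2.connectedComponentsWithStats(m);k=1+np.argmax(st[1:,4])
    ys,xs=np.where(l==k);p=np.float32(np.c_[xs+x0,ys+y0]);r=cv2.minAreaRect(p);print(r,len(p))
    bx=cv2.boxPoints(r);bx=bx[np.argsort(bx[:,1])];return bx[:2].mean(0),bx[2:].mean(0)
a=handle(cv2.imread("pics/top0.png"),165,205,190,260);b=handle(cv2.imread("pics/w1.png"),190,225,120,205)
for k in(0,1):
    print(a[k],b[k],"tri",tri([(t,a[k]),(W,b[k])]),"plane W",plane(W,b[k],.027),"T",plane(t,a[k],.027))
print("tip W",plane(W,(318/f,80/f),.024)); print("tool x",R.from_rotvec(v[3:]).as_matrix())
```

```text
((180.4339599609375, 235.98114013671875), (2.1977689266204834, 25.549060821533203), 15.945395469665527) 60
((204.5, 164.0), (66.0, 7.0), 90.0) 427
[183.9434 223.6981] [204.5 131. ] tri [ 0.4887  0.2474 -0.0006] plane W [0.4901 0.2406 0.027 ] T [0.4864 0.2439 0.027 ]
[176.9245 248.2642] [204.5 197. ] tri [0.4096 0.2648 0.0174] plane W [0.4119 0.2615 0.027 ] T [0.4096 0.2639 0.027 ]
tip W [0.5756 0.2193 0.024 ]
tool x [[ 0.9757 -0.219  -0.0062]
 [-0.219  -0.9757  0.0014]
 [-0.0063 -0.0001 -1.    ]]
```

Emit:
{"name": "apply_moves", "arguments": {
  "dp": [
    [0.006, -0.03, 0.04],
    [0.008, -0.034, 0.04],
    [0, 0, 0.04],
    [0, 0, 0.017],
    [0, 0, 0],
    [0, 0, 0]
  ],
  "twist": [
    [0, 0, 0.032],
    [0, 0, 0],
    [0, 0, 0],
    [0, 0, 0],
    [0, 0, 0],
    [0, 0, 0]
  ],
  "fingers": [0.55, 0.55, 0.55, 0.55, 0.55, 0.55]
}}

```text
time: 3.1
position: [0.4721, 0.2369, 0.1268]
tool_rot: [-3.114, 0.415, -0.001]
ft_force: [0.5, -0.5, -0.1]
grip_width: 0.451
grip_force: 0.0
```

Run:
```python
from h import *
s=ctrl.get_state();print(s['position'],s['tool_rot'],s['grip_width'])
im=get_image("wrist")[:,:,::-1].copy();cv2.imwrite("pics/w2.png",im)
np.save("pics/w2.npy",np.r_[s['position'],s['tool_rot']])
cv2.imwrite("pics/w2v.png",cv2.resize(im,(640,480)))
v=np.load("pics/w1.npy");W=cam("wrist",dict(position=v[:3],tool_rot=v[3:]));C=cam("wrist",s)
print(proj(C,(.49,.2406,.027)),proj(C,(.5756,.2193,.024)))
```

```text
[0.4721 0.2369 0.1268] [-3.1141  0.4149 -0.0015] 0.4511401269664231
[247.7018 171.6862] [244.5091  56.346 ]
```

View pics/w2v.png

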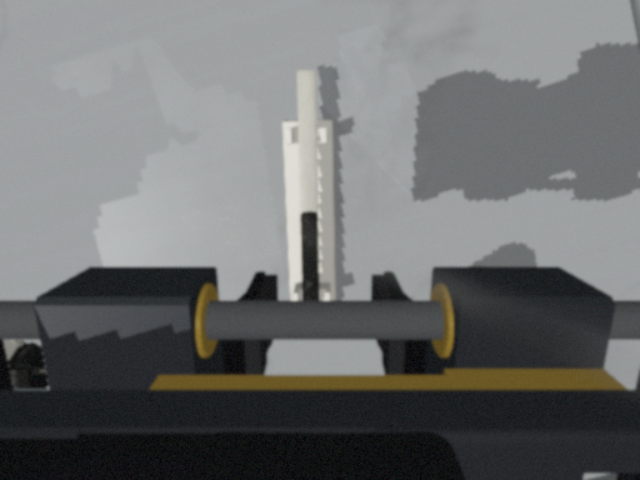

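Handle/blade junction ≈(309,212), blade tip ≈(308,69); the handle lies parallel to the tool x axis, about 13 px left of the finger mid-line (≈323).

Run:
```python
from h import *
C=[]
for k in(1,2):
    v=np.load(f"pics/w{k}.npy");C.append(cam("wrist",dict(position=v[:3],tool_rot=v[3:])))
A=R.from_rotvec(v[3:]).as_matrix()
for n,a,b in [("junc",(204.5,131),(247.2,169.8)),("tip",(203.5,51.2),(246.4,55.2))]:
    p=tri([(C[0],a),(C[1],b)]);q=plane(C[1],b,.026);print(n,p,"plane",q,"in tool",A.T@(p-v[:3]),A.T@(q-v[:3]))
```

```text
junc [0.4901 0.2416 0.0197] plane [0.4914 0.2407 0.026 ] in tool [ 0.0161 -0.0092  0.1071] [ 0.0176 -0.0087  0.1008]
tip [0.5738 0.2178 0.0364] plane [0.5757 0.2177 0.026 ] in tool [ 0.1031 -0.0082  0.0906] [ 0.1049 -0.0086  0.1009]
```

Emit:
{"name": "apply_moves", "arguments": {
  "dp": [
    [-0.008, -0.009, 0.02],
    [0, 0, 0.03],
    [0, 0, 0.03],
    [0, 0, 0.02],
    [0, 0, 0.012],
    [0, 0, 0.003],
    [0, 0, 0]
  ],
  "twist": [
    [0, 0, 0],
    [0, 0, 0],
    [0, 0, 0],
    [0, 0, 0],
    [0, 0, 0],
    [0, 0, 0],
    [0, 0, 0]
  ],
  "fingers": [0.5, 0.5, 0.5, 0.5, 0.5, 0.5, 0.5]
}}

```text
time: 3.85
position: [0.4666, 0.2487, 0.012]
tool_rot: [-3.114, 0.413, -0.002]
ft_force: [0.5, 0.1, -0.4]
grip_width: 0.502
grip_force: 0.0
```

Emit:
{"name": "apply_moves", "arguments": {
  "dp": [
    [0, 0, 0.002],
    [0, 0, 0],
    [0, 0, 0],
    [0, 0, 0],
    [0, 0, 0],
    [0, 0, 0],
    [0, 0, 0],
    [0, 0, 0]
  ],
  "twist": [
    [0, 0, 0],
    [0, 0, 0],
    [0, 0, 0],
    [0, 0, 0],
    [0, 0, 0],
    [0, 0, 0],
    [0, 0, 0],
    [0, 0, 0]
  ],
  "fingers": [0.8, 1, 1, 1, 1, 1, 1, 1],
  "newtons": 50
}}

```text
time: 4.65
position: [0.4658, 0.2485, 0.0091]
tool_rot: [3.114, -0.412, 0.0]
ft_force: [-1.3, 0.4, 2.3]
grip_width: 0.131
grip_force: 50.0
```

Emit:
{"name": "apply_moves", "arguments": {
  "dp": [
    [0, 0, -0.01],
    [0, 0, -0.03],
    [0, 0, -0.05],
    [0, 0, -0.05],
    [0, 0, -0.05],
    [0, 0, -0.05],
    [0, 0, 0]
  ],
  "twist": [
    [0, 0, 0],
    [0, 0, 0],
    [0, 0, 0],
    [0, 0, -0.12],
    [0, 0, -0.12],
    [0, 0, -0.128],
    [0, 0, 0]
  ],
  "fingers": [1, 1, 1, 1, 1, 1, 1]
}}

```text
time: 5.35
position: [0.4686, 0.2512, 0.2566]
tool_rot: [-3.134, -0.169, -0.019]
ft_force: [0.1, 0.9, -1.3]
grip_width: 0.135
grip_force: 50.0
```

Emit:
{"name": "apply_moves", "arguments": {
  "dp": [
    [-0.01, 0.04, 0],
    [-0.01, 0.045, 0],
    [-0.01, 0.045, 0],
    [-0.01, 0.045, 0],
    [-0.01, 0.045, 0],
    [-0.01, 0.045, 0],
    [-0.01, 0.045, 0],
    [-0.002, 0.045, 0],
    [0, 0.03, 0],
    [0, 0, 0]
  ],
  "twist": [
    [0, 0, 0],
    [0, 0, 0],
    [0, 0, 0],
    [0, 0, 0],
    [0, 0, 0],
    [0, 0, 0],
    [0, 0, 0],
    [0, 0, 0],
    [0, 0, 0],
    [0, 0, 0]
  ],
  "fingers": [1, 1, 1, 1, 1, 1, 1, 1, 1, 1]
}}

```text
time: 6.35
position: [0.4334, -0.1466, 0.2484]
tool_rot: [3.137, 0.152, -0.001]
ft_force: [-0.4, 0.8, -1.4]
grip_width: 0.129
grip_force: 50.0
```

Run:
```python
from h import *
s=ctrl.get_state();print(s['position'],s['tool_rot'],s['grip_width'])
im=get_image("wrist")[:,:,::-1].copy();cv2.imwrite("pics/w3.png",im)
np.save("pics/w3.npy",np.r_[s['position'],s['tool_rot']])
cv2.imwrite("pics/w3v.png",cv2.resize(im,(800,600)))
```

```text
[ 0.4334 -0.1466  0.2484] [ 3.1374  0.152  -0.0012] 0.12929499665776212
```

View pics/w3v.png

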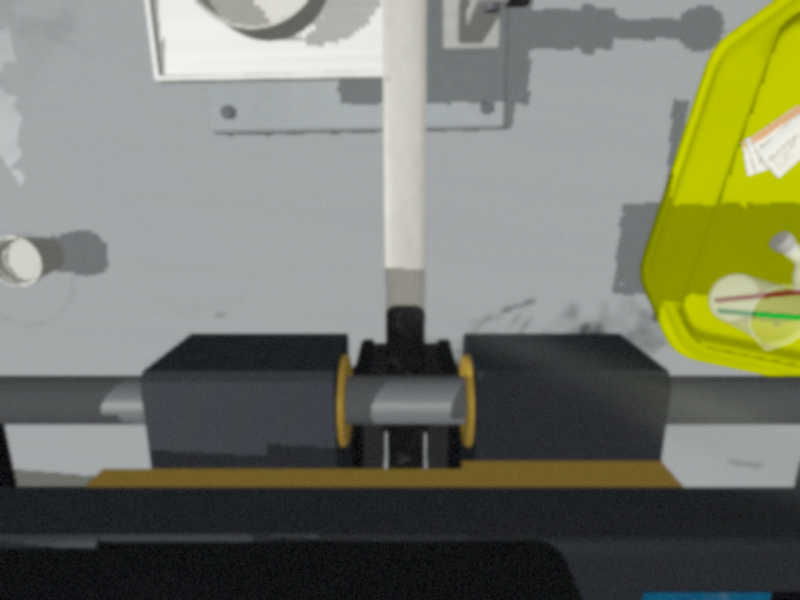

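The blade runs straight ahead along column ≈405, with its junction at row ≈307 and its tip beyond the top edge. The base's front right corner is at ≈(510,128), and the bracket front edge at ≈(443–500,47).

Run:
```python
from h import *
v=np.load("pics/w3.npy");C=cam("wrist",dict(position=v[:3],tool_rot=v[3:]));f=1.5625
a=np.radians(6.05);A=np.array([[np.cos(a),-np.sin(a)],[np.sin(a),np.cos(a)]]);o=np.array([.618,-.0835])
L=lambda p:A.T@(p[:2]-o)*1000
for n,u,z,e in [("FR",(510,128),.012,(-100,-118)),("FL",(213,132),.012,(-100,102)),("bkL",(443,47),.116,(-43.5,-81)),("bkR",(500,47),.116,(-43.5,-99)),("plFL",(155,80),.122,(-80,88))]:
    print(n,L(plane(C,np.array(u)/f,z)),e)
T=R.from_rotvec(v[3:]).as_matrix()
for p in [(.025,-.006,-.017),(.025,.006,-.017),(.10,-.006,-.014),(.1,.006,-.014)]:
    print(p,proj(C,v[:3]+T@np.array(p))*f)
print("pitch",T[:,0],np.degrees(np.arctan2(T[1,0],T[0,0])), L(v[:3]))
```

```text
FR [ -96.0348 -123.1863] (-100, -118)
FL [-97.1346  97.1344] (-100, 102)
bkL [-62.1313 -65.7493] (-43.5, -81)
bkR [-62.3679 -95.8658] (-43.5, -99)
plFL [-78.115   85.7734] (-80, 88)
(0.025, -0.006, -0.017) [379.8866 312.9599]
(0.025, 0.006, -0.017) [420.5272 313.0033]
(0.1, -0.006, -0.014) [377.3239  37.8911]
(0.1, 0.006, -0.014) [422.5574  37.9325]
pitch [ 0.9953  0.0966 -0.0008] 5.546127523194451 [-190.2578  -43.2507]
```

Emit:
{"name": "apply_moves", "arguments": {
  "dp": [
    [0, 0.015, 0],
    [0, 0.013, 0.03],
    [0, 0, 0.038],
    [0, 0, 0],
    [0.02, 0, 0],
    [0.02, 0, 0],
    [0.022, 0, 0],
    [0, 0, 0],
    [0, 0, 0]
  ],
  "twist": [
    [0, 0, -0.008],
    [0, 0, 0],
    [0, 0, 0],
    [0, 0, 0],
    [0, 0, 0],
    [0, 0, 0],
    [0, 0, 0],
    [0, 0, 0],
    [0, 0, 0]
  ],
  "fingers": [1, 1, 1, 1, 1, 1, 1, 1, 1]
}}

```text
time: 7.3
position: [0.4995, -0.1616, 0.1822]
tool_rot: [3.136, 0.18, 0.001]
ft_force: [-0.5, 0.2, -0.4]
grip_width: 0.13
grip_force: 50.0
```

Run:
```python
from h import *
s=ctrl.get_state();print(s['position'],s['tool_rot'],s['ft_force'])
im=get_image("wrist")[:,:,::-1].copy();cv2.imwrite("pics/w4.png",im)
sd=get_image("side")[:,:,::-1].copy();cv2.imwrite("pics/s4.png",sd)
np.save("pics/w4.npy",np.r_[s['position'],s['tool_rot']])
a=cv2.resize(im[0:220,130:400],None,fx=1.48,fy=1.48,interpolation=cv2.INTER_CUBIC)
C=cam("side");p=proj(C,(.55,-.15,.18)).astype(int);print(p)
x0,y0=p[0]-55,p[1]-45
b=cv2.resize(sd[y0:y0+90,x0:x0+110],(400,327),interpolation=cv2.INTER_CUBIC);print(x0,y0)
c=np.zeros((330,800,3),np.uint8);c[:a.shape[0],:400]=a[:330,:400];c[:327,400:]=b;cv2.imwrite("pics/v4.png",c)
```

```text
[ 0.4995 -0.1616  0.1822] [3.1364 0.1803 0.001 ] [-0.5118  0.1993 -0.351 ]
[292 162]
237 117
```

View pics/v4.png

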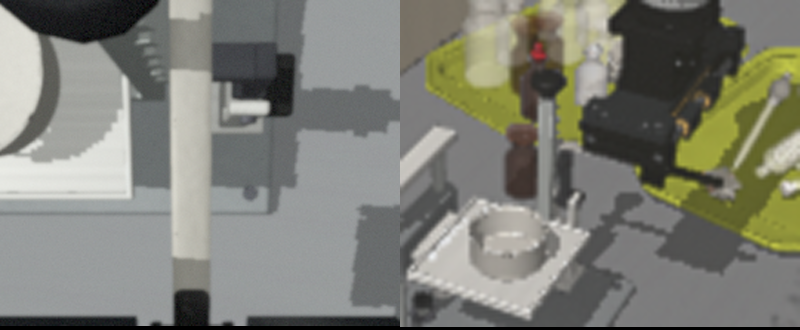

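Run:
```python
from h import *
v=np.load("pics/w4.npy");C=cam("wrist",dict(position=v[:3],tool_rot=v[3:]))
a=np.radians(6.05);A=np.array([[np.cos(a),-np.sin(a)],[np.sin(a),np.cos(a)]]);o=np.array([.618,-.0835])
L=lambda p:A.T@(p[:2]-o)*1000
c=lambda u:(u[0]/1.48+130,u[1]/1.48)
for n,u,z,e in [("pawl out front",(277,78),.165,(-36,-94)),("pawl out rear",(277,43),.165,(-24,-94)),("plat FR",(132,197),.122,(-80,-38)),("bladeL r0",(168,5),.189,0),("bladeR r0",(211,5),.189,0),("bladeL",(173,250),.189,0),("bladeR",(210,250),.189,0),("baseFR",(275,211),.012,(-100,-118)),("toothtip",(165,45),.2,(-30,-58))]:
    print(n,L(plane(C,c(u),z)),e)
T=R.from_rotvec(v[3:]).as_matrix();print(L(v[:3]),np.degrees(np.arctan2(T[1,0],T[0,0])),T[:,0])
b=c((211,5));b2=c((168,5));print("width px",b[0]-b2[0],c((210,250))[0]-c((173,250))[0], "pred", [np.ptp([proj(C,v[:3]+T@np.array((x,y,-.015)))[0] for y in(-.006,.006)]) for x in(.1,.03)],[proj(C,v[:3]+T@np.array((x,0,-.015)))[1]*1.48 for x in (.113,.025)])
im=cv2.imread("pics/w4.png");cv2.imwrite("pics/v4b.png",cv2.resize(im[0:110,215:340],(800,704))[:600])
```

```text
pawl out front [-32.1004 -95.3184] (-36, -94)
pawl out rear [-20.9979 -94.7285] (-24, -94)
plat FR [-76.5435 -39.2455] (-80, -38)
bladeL r0 [-16.3536 -58.7944] 0
bladeR r0 [-16.2284 -71.25  ] 0
bladeL [-88.3652 -60.3191] 0
bladeR [-88.2415 -72.3704] 0
baseFR [ -93.3652 -123.3398] (-100, -118)
toothtip [-29.3077 -58.4684] (-30, -58)
[-126.0998  -65.1984] 6.578564968862412 [0.9934 0.1146 0.0007]
width px 29.05405405405409 25.0 pred [np.float64(29.15854424516604), np.float64(25.88806533427052)] [np.float64(-17.376141905760313), np.float64(294.66411410631514)]
```

View pics/v4b.png

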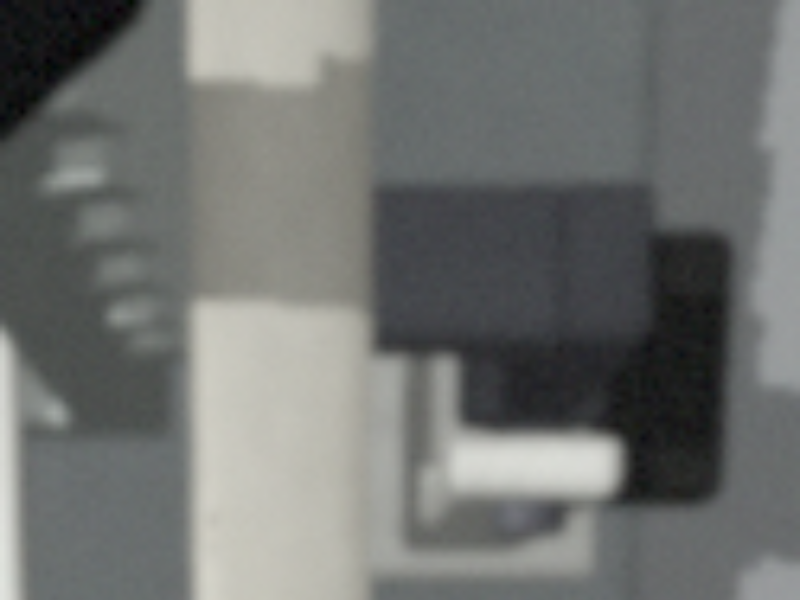

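The close view shows the pawl's nose at ≈(375–655, 185–350), its arm just right of that, and the rack teeth at ≈(40–170). The blade (190–372) is parallel to the lift, but 7 mm too close to the rack. I'll back off, shift, descend and insert.

Emit:
{"name": "apply_moves", "arguments": {
  "dp": [
    [-0.03, 0, 0],
    [-0.032, 0.007, 0],
    [0, 0, 0.025],
    [0, 0, 0.0255],
    [0, 0, 0],
    [0, 0, 0]
  ],
  "twist": [
    [0, 0, 0],
    [0, 0, 0],
    [0, 0, 0],
    [0, 0, 0],
    [0, 0, 0],
    [0, 0, 0]
  ],
  "fingers": [1, 1, 1, 1, 1, 1]
}}

```text
time: 8.0
position: [0.4378, -0.1766, 0.1311]
tool_rot: [3.137, 0.177, -0.001]
ft_force: [-0.3, -0.1, 0.0]
grip_width: 0.132
grip_force: 50.0
```

Emit:
{"name": "apply_moves", "arguments": {
  "dp": [
    [0.015, 0, 0],
    [0.015, 0, 0],
    [0.015, 0, 0],
    [0.01, 0, 0],
    [0.008, 0, 0],
    [0.003, 0, 0],
    [0, 0, 0]
  ],
  "twist": [
    [0, 0, 0],
    [0, 0, 0],
    [0, 0, 0],
    [0, 0, 0],
    [0, 0, 0],
    [0, 0, 0],
    [0, 0, 0]
  ],
  "fingers": [1, 1, 1, 1, 1, 1, 1]
}}

```text
time: 8.7
position: [0.5039, -0.1691, 0.1305]
tool_rot: [-3.136, -0.178, 0.0]
ft_force: [-1.0, -0.1, -1.3]
grip_width: 0.124
grip_force: 50.0
```

Run:
```python
from h import *
s=ctrl.get_state();print(s['position'],s['tool_rot'],s['ft_force'])
im=get_image("wrist")[:,:,::-1].copy();cv2.imwrite("pics/w5.png",im)
np.save("pics/w5.npy",np.r_[s['position'],s['tool_rot']])
cv2.imwrite("pics/v5.png",cv2.resize(im[0:150,190:360],(680,600)))
```

```text
[ 0.5039 -0.1691  0.1305] [-3.1364 -0.1776  0.0004] [-1.047  -0.1142 -1.3127]
```

View pics/v5.png

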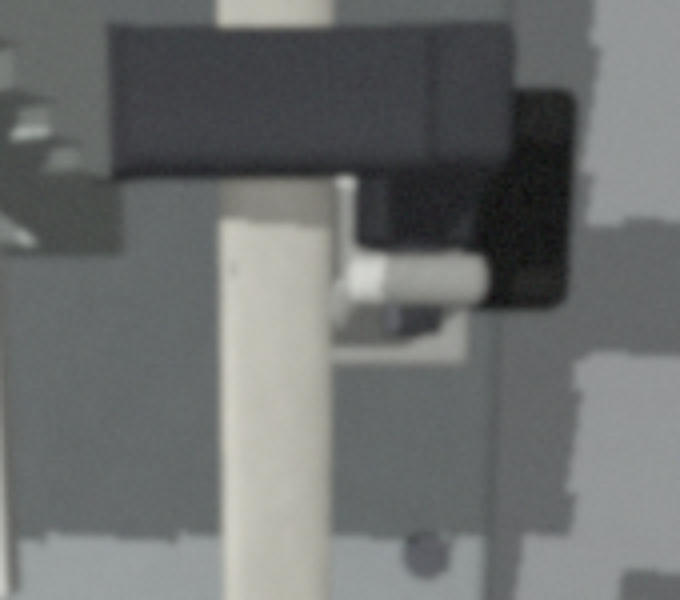

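The blade lies under the nose (columns 218–331), clear of the teeth on the left and of the arm on the right. Now I push outward slowly.

Emit:
{"name": "apply_moves", "arguments": {
  "dp": [
    [0, 0.003, 0],
    [0, 0.003, 0],
    [0, 0.003, 0],
    [0, 0.003, 0],
    [0, 0.003, 0],
    [0, 0, 0]
  ],
  "twist": [
    [0, 0, 0],
    [0, 0, 0],
    [0, 0, 0],
    [0, 0, 0],
    [0, 0, 0],
    [0, 0, 0]
  ],
  "fingers": [1, 1, 1, 1, 1, 1],
  "newtons": 60
}}

```text
time: 9.35
position: [0.5046, -0.1815, 0.1298]
tool_rot: [-3.132, -0.181, 0.004]
ft_force: [-3.3, 7.4, 1.0]
grip_width: 0.127
grip_force: 60.7
```

Emit:
{"name": "apply_moves", "arguments": {
  "dp": [
    [0, 0.003, 0],
    [0, 0.003, 0],
    [0, 0, 0]
  ],
  "twist": [
    [0, 0, 0],
    [0, 0, 0],
    [0, 0, 0]
  ],
  "fingers": [1, 1, 1]
}}

```text
time: 9.65
position: [0.5062, -0.1908, 0.1304]
tool_rot: [3.136, 0.176, 0.0]
ft_force: [-0.0, -0.2, -0.4]
grip_width: 0.127
grip_force: 60.0
```

Run:
```python
from h import *
s=ctrl.get_state();print(s['position'],s['tool_rot'],s['ft_force'])
a=cv2.imread("pics/w5.png");b=get_image("wrist")[:,:,::-1].copy();cv2.imwrite("pics/w6.png",b)
def dark(i):
    r=i[0:60,190:360];m=(r.max(2)<85)&(r.max(2)>40);xs=np.where(m.sum(0)>15)[0]+190;return xs.min(),xs.max()
print(dark(a),dark(b)); r=b[25,190:360].astype(int);print(list(a[25,190:360:4].mean(1).astype(int)),list(r[::4].mean(1).astype(int)))
```

```text
[ 0.5062 -0.1908  0.1304] [3.1356 0.1765 0.0004] [-0.0367 -0.1653 -0.4261]
(np.int64(190), np.int64(333)) (np.int64(237), np.int64(359))
[np.int64(76), np.int64(78), np.int64(84), np.int64(95), np.int64(104), np.int64(106), np.int64(102), np.int64(73), np.int64(66), np.int64(64), np.int64(68), np.int64(67), np.int64(65), np.int64(66), np.int64(67), np.int64(67), np.int64(70), np.int64(70), np.int64(64), np.int64(66), np.int64(66), np.int64(64), np.int64(66), np.int64(69), np.int64(66), np.int64(67), np.int64(65), np.int64(60), np.int64(68), np.int64(62), np.int64(62), np.int64(62), np.int64(47), np.int64(33), np.int64(40), np.int64(40), np.int64(80), np.int64(126), np.int64(148), np.int64(148), np.int64(149), np.int64(148), np.int64(148)] [np.int64(99), np.int64(104), np.int64(102), np.int64(103), np.int64(101), np.int64(100), np.int64(99), np.int64(102), np.int64(103), np.int64(103), np.int64(102), np.int64(196), np.int64(203), np.int64(205), np.int64(132), np.int64(126), np.int64(131), np.int64(134), np.int64(128), np.int64(126), np.int64(119), np.int64(35), np.int64(33), np.int64(35), np.int64(36), np.int64(40), np.int64(104), np.int64(100), np.int64(132), np.int64(147), np.int64(149), np.int64(149), np.int64(147), np.int64(147), np.int64(148), np.int64(147), np.int64(148), np.int64(95), np.int64(55), np.int64(62), np.int64(63), np.int64(62), np.int64(56)]
```

The force went to zero, and the nose no longer covers the blade, so the pawl has tipped. I'll back the blade out and check.

Emit:
{"name": "apply_moves", "arguments": {
  "dp": [
    [-0.01, 0, 0],
    [-0.02, 0, 0],
    [-0.03, 0, 0],
    [-0.03, 0, 0],
    [0, 0, -0.03],
    [0, 0, -0.05],
    [0, 0, -0.04],
    [0, 0, 0]
  ],
  "twist": [
    [0, 0, 0],
    [0, 0, 0],
    [0, 0, 0],
    [0, 0, 0],
    [0, 0, 0],
    [0, 0, 0],
    [0, 0, 0],
    [0, 0, 0]
  ],
  "fingers": [1, 1, 1, 1, 1, 1, 1, 1]
}}

```text
time: 10.5
position: [0.4191, -0.2021, 0.2569]
tool_rot: [3.13, 0.175, 0.015]
ft_force: [-0.5, -0.4, -1.0]
grip_width: 0.127
grip_force: 60.0
```

Run:
```python
from h import *
s=ctrl.get_state();print(s['position'],s['tool_rot'],s['ft_force'])
t=get_image("top")[:,:,::-1].copy();d=get_image("side")[:,:,::-1].copy();w=get_image("wrist")[:,:,::-1].copy()
cv2.imwrite("pics/t7.png",t);cv2.imwrite("pics/s7.png",d);cv2.imwrite("pics/w7.png",w)
def big(i,x0,x1,y0,y1,th=50):
    m=(i[y0:y1,x0:x1].max(2)<th).astype(np.uint8);n,l,st,c=cv2.connectedComponentsWithStats(m)
    return sorted([(int(st[k,4]),tuple(np.round(c[k]+[x0,y0],1))) for k in range(1,n)],reverse=True)[:4]
for n,i in(("t0",cv2.imread("pics/top0.png")),("t7",t)): print(n,big(i,295,335,165,200))
for n,i in(("s0",cv2.imread("pics/side0.png")),("s7",d)): print(n,big(i,262,295,125,185))
```

```text
[ 0.4191 -0.2021  0.2569] [3.1296 0.1747 0.0152] [-0.517  -0.3831 -0.9989]
t0 [(1, (np.float64(324.0), np.float64(181.0)))]
t7 []
s0 [(30, (np.float64(277.5), np.float64(139.3)))]
s7 [(23, (np.float64(277.0), np.float64(148.0)))]
```

Run:
```python
from h import *
for n in(3,7):
    i=cv2.imread(f"pics/w{n}.png").astype(int)
    for r in (5,30,60,90,120,150,165,190):
        g=i[r,225:300].mean(1);d=np.diff(g);print(n,r,225+np.argmax(d),225+np.argmin(d),end=" | ")
    print()
    c=i[100:225,258].mean(1);print(100+np.argmin(np.diff(c)))
```

```text
3 5 298 293 | 3 30 283 272 | 3 60 244 272 | 3 90 244 269 | 3 120 245 268 | 3 150 245 269 | 3 165 245 270 | 3 190 271 246 | 
195
7 5 237 272 | 7 30 243 277 | 7 60 244 277 | 7 90 244 269 | 7 120 245 269 | 7 150 245 270 | 7 165 245 268 | 7 190 271 246 | 
195
```

Emit:
{"name": "apply_moves", "arguments": {
  "dp": [
    [0, -0.04, 0],
    [0.005, -0.045, 0],
    [0.005, -0.045, 0],
    [0.005, -0.045, 0],
    [0.01, -0.045, 0],
    [0.014, -0.045, 0],
    [0.014, -0.045, 0],
    [0.014, -0.045, 0],
    [0.014, -0.045, 0],
    [0.013, -0.044, 0]
  ],
  "twist": [
    [0, 0, 0],
    [0, 0, 0],
    [0, 0, 0],
    [0, 0, 0],
    [0, 0, 0],
    [0, 0, 0],
    [0, 0, 0],
    [0, 0, 0],
    [0, 0, 0],
    [0, 0, 0]
  ],
  "fingers": [1, 1, 1, 1, 1, 1, 1, 1, 1, 1]
}}

```text
time: 11.65
position: [0.4594, 0.2525, 0.249]
tool_rot: [3.136, 0.176, -0.002]
ft_force: [0.2, -0.4, -0.5]
grip_width: 0.131
grip_force: 60.0
```

Emit:
{"name": "apply_moves", "arguments": {
  "dp": [
    [0, 0, 0],
    [0, 0, 0.04],
    [0, 0, 0.05],
    [0, 0, 0.05],
    [0, 0, 0],
    [0, 0, 0]
  ],
  "twist": [
    [0, 0, 0.1],
    [0, 0, 0.1],
    [0, 0, 0.1],
    [0, 0, 0.075],
    [0, 0, 0],
    [0, 0, 0]
  ],
  "fingers": [1, 1, 1, 1, 1, 1]
}}

```text
time: 12.25
position: [0.459, 0.2513, 0.1097]
tool_rot: [3.114, -0.407, -0.005]
ft_force: [1.2, -0.1, 0.7]
grip_width: 0.127
grip_force: 60.0
```

```bash
cat > rel.py <<'E'
from h import *
import sys
x,y,z,yaw=map(float,sys.argv[1:5])
s=ctrl.get_state();T=R.from_rotvec(s['tool_rot']).as_matrix()
print(s['position'],"d tool",T.T@(np.array([x,y,z])-s['position']),"yaw",np.degrees(np.arctan2(T[1,0],T[0,0])),"twist z",np.arctan2(T[1,0],T[0,0])-np.radians(yaw),"tilt",T[:,2],s['ft_force'])
E
python3 rel.py .4665 .2487 .011 -15.1
```

```text
[0.459  0.2513 0.1097] d tool [0.0082 0.0004 0.0987] yaw -14.88946919037536 twist z 0.003674455804839327 tilt [-0.0032 -0.0004 -1.    ] [ 1.2458 -0.1092  0.7075]
```

Emit:
{"name": "apply_moves", "arguments": {
  "dp": [
    [0.008, 0, 0.02],
    [0, 0, 0.03],
    [0, 0, 0.02],
    [0, 0, 0],
    [0, 0, 0]
  ],
  "twist": [
    [0, 0, 0.004],
    [0, 0, 0],
    [0, 0, 0],
    [0, 0, 0],
    [0, 0, 0]
  ],
  "fingers": [1, 1, 1, 1, 1]
}}

```text
time: 12.75
position: [0.4694, 0.2503, 0.0428]
tool_rot: [-3.112, 0.416, -0.005]
ft_force: [-0.2, 0.2, 0.3]
grip_width: 0.127
grip_force: 60.0
```

```bash
python3 rel.py .4665 .2487 .0105 -15.1
```

```text
[0.4694 0.2503 0.0428] d tool [-0.0025  0.0024  0.0323] yaw -15.221973569476189 twist z -0.0021288403877695594 tilt [ 0.0031  0.0013 -1.    ] [-0.2367  0.2087  0.2583]
```

Emit:
{"name": "apply_moves", "arguments": {
  "dp": [
    [-0.002, 0.0015, 0.01],
    [0, 0, 0.01],
    [0, 0, 0],
    [0, 0, 0]
  ],
  "twist": [
    [0, 0, 0],
    [0, 0, 0],
    [0, 0, 0],
    [0, 0, 0]
  ],
  "fingers": [1, 1, 1, 1]
}}

```text
time: 13.15
position: [0.4654, 0.2485, 0.0204]
tool_rot: [3.114, -0.416, -0.0]
ft_force: [0.5, 0.8, -0.3]
grip_width: 0.129
grip_force: 60.0
```

```bash
python3 rel.py .4665 .2487 .0105 -15.1
```

```text
[0.4654 0.2485 0.0204] d tool [ 0.001  -0.0005  0.0099] yaw -15.237358568776887 twist z -0.0023973592809837796 tilt [-0.0003 -0.0002 -1.    ] [ 0.5427  0.7711 -0.255 ]
```

Emit:
{"name": "apply_moves", "arguments": {
  "dp": [
    [0, 0, 0.004],
    [0, 0, 0.004],
    [0, 0, 0.002],
    [0, 0, 0]
  ],
  "twist": [
    [0, 0, 0],
    [0, 0, 0],
    [0, 0, 0],
    [0, 0, 0]
  ],
  "fingers": [1, 1, 1, 1]
}}

```text
time: 13.55
position: [0.4652, 0.2484, 0.01]
tool_rot: [3.113, -0.417, -0.001]
ft_force: [-0.1, -0.1, -0.2]
grip_width: 0.123
grip_force: 60.0
```

Emit:
{"name": "apply_moves", "arguments": {
  "dp": [
    [0, 0, 0],
    [0, 0, 0],
    [0, 0, 0],
    [0, 0, 0],
    [0, 0, 0],
    [0, 0, -0.02],
    [0, 0, -0.04],
    [0, 0, -0.05],
    [0, 0, -0.05],
    [0, 0, 0]
  ],
  "twist": [
    [0, 0, 0],
    [0, 0, 0],
    [0, 0, 0],
    [0, 0, 0],
    [0, 0, 0],
    [0, 0, 0],
    [0, 0, 0],
    [0, 0, 0],
    [0, 0, 0],
    [0, 0, 0]
  ],
  "fingers": [0.8, 0.7, 0.6, 0.55, 0.55, 0.55, 0.55, 0.55, 0.55, 0.55]
}}

```text
time: 14.55
position: [0.4692, 0.2513, 0.1775]
tool_rot: [-3.109, 0.416, -0.018]
ft_force: [1.5, 1.2, -0.6]
grip_width: 0.45
grip_force: 0.0
```

Run:
```python
from h import *
s=ctrl.get_state();print(s['position'],s['ft_force'],s['grip_width'])
w=get_image("wrist")[:,:,::-1].copy();cv2.imwrite("pics/w8.png",w);C=cam("wrist",s)
m=(w[80:200,180:300].max(2)<60).astype(np.uint8);n,l,st,c=cv2.connectedComponentsWithStats(m)
for k in range(1,n):
    if st[k,4]>30:print(st[k]+[180,80,0,0,0])
print(proj(C,(.4905,.2407,.027)),proj(C,(.5757,.218,.024)),plane(C,(0,0),0))
g=w[:,:,1].astype(int)
for r in (60,75,90,105,120): print(r, g[r,225:275:2])
```

```text
[0.4692 0.2513 0.1775] [ 1.4709  1.1979 -0.5592] 0.4495094023019537
[260 157   9  43 354]
[263.9461 155.9543] [263.811   58.4986] [0.6944 0.4435 0.    ]
60 [159 160 160 161 158 161 162 159 161 163 162 160 160 160 160 161 166 181
 184 184 183 179 171 160 134]
75 [159 162 160 159 160 159 160 159 160 161 160 161 158 160 160 161 171 195
 197 199 195 188 175 165 150]
90 [165 165 164 164 160 160 160 160 160 159 158 160 160 158 159 161 168 194
 197 196 195 191 181 158 139]
105 [166 168 167 161 159 157 158 159 159 162 193 218 221 210 170 163 174 196
 198 197 192 188 177 176 212]
120 [165 165 165 164 164 160 160 159 162 161 177 213 219 218 219 218 215 206
 199 195 195 188 180 180 165]
```

The spatula is back on the rest: the junction is seen at (264.5,157) against (263.9,156) predicted. Now to the knob with shut fingers.

Emit:
{"name": "apply_moves", "arguments": {
  "dp": [
    [0, 0, -0.03],
    [0, 0, -0.05],
    [0, 0, -0.05],
    [0, 0, -0.03],
    [0, 0, 0]
  ],
  "twist": [
    [0, 0, -0.09],
    [0, 0, -0.09],
    [0, 0, -0.09],
    [0, 0, -0.1],
    [0, 0, 0]
  ],
  "fingers": [1, 1, 1, 1, 1],
  "newtons": 20
}}

```text
time: 15.1
position: [0.4669, 0.2496, 0.3338]
tool_rot: [-3.135, -0.165, -0.009]
ft_force: [0.6, -0.6, -0.2]
grip_width: 0.082
grip_force: 0.0
```

Emit:
{"name": "apply_moves", "arguments": {
  "dp": [
    [0.01, 0.04, 0],
    [0.01, 0.045, 0],
    [0.01, 0.045, 0],
    [0.01, 0.045, 0],
    [0.01, 0.045, 0],
    [0.01, 0.045, 0],
    [0.01, 0.045, 0],
    [0.01, 0.045, 0],
    [0.005, 0.04, 0],
    [0, 0, 0]
  ],
  "twist": [
    [0, 0, 0],
    [0, 0, 0],
    [0, 0, 0],
    [0, 0, 0],
    [0, 0, 0],
    [0, 0, 0],
    [0, 0, 0],
    [0, 0, 0],
    [0, 0, 0],
    [0, 0, 0]
  ],
  "fingers": [1, 1, 1, 1, 1, 1, 1, 1, 1, 1]
}}

```text
time: 16.1
position: [0.5901, -0.1443, 0.3262]
tool_rot: [3.137, 0.144, -0.009]
ft_force: [-0.9, -0.4, 0.5]
grip_width: -0.0
grip_force: 0.0
```

```bash
python3 rel.py .595 -.133 .27 6
python3 - <<'E'
from h import *
C=cam("side")
for u in ((277.5,139.3),(277,148)):
    z=min(np.arange(.15,.3,.001),key=lambda z:np.linalg.norm(proj(C,(.595,-.133,z))-u));print(z,proj(C,(.595,-.133,z)))
w=get_image("wrist")[:,:,::-1].copy();s=ctrl.get_state();cv2.imwrite("pics/w9.png",w);C=cam("wrist",s)
print(proj(C,(.595,-.133,.24)))
E
```

```text
[ 0.5901 -0.1443  0.3262] d tool [ 0.0063 -0.0108  0.0561] yaw 5.258852337163075 twist z -0.012935466959965156 tilt [-0.0058 -0.0014 -1.    ] [-0.9352 -0.37    0.5183]
0.2630000000000001 [278.1252 139.1838]
0.23000000000000007 [277.8876 148.0989]
[249.5589 187.0929]
```

Emit:
{"name": "apply_moves", "arguments": {
  "dp": [
    [0.005, -0.01, 0],
    [0, 0, 0.03],
    [0, 0, 0.03],
    [0, 0, 0.01],
    [0, 0, 0],
    [0, 0, 0]
  ],
  "twist": [
    [0, 0, -0.01],
    [0, 0, 0],
    [0, 0, 0],
    [0, 0, 0],
    [0, 0, 0],
    [0, 0, 0]
  ],
  "fingers": [1, 1, 1, 1, 1, 1]
}}

```text
time: 16.75
position: [0.5954, -0.1239, 0.2616]
tool_rot: [3.136, 0.181, 0.002]
ft_force: [-0.0, -0.9, -0.3]
grip_width: 0.005
grip_force: 0.0
```

```bash
python3 rel.py .595 -.133 .24 6;python3 - <<'E'
from h import *
w=get_image("wrist")[:,:,::-1].copy();s=ctrl.get_state();cv2.imwrite("pics/w10.png",w)
t=get_image("side")[:,:,::-1].copy();C=cam("side");p=proj(C,(.595,-.133,.24)).astype(int);print(p)
a=cv2.resize(w,(448,336));b=cv2.resize(t[p[1]-42:p[1]+42,p[0]-44:p[0]+44],(352,336),interpolation=cv2.INTER_CUBIC)
cv2.imwrite("pics/v10.png",np.hstack([a,b]))
E
```

```text
[ 0.5954 -0.1239  0.2616] d tool [-0.0015  0.009   0.0216] yaw 6.613463238698738 twist z 0.01070695335524087 tilt [ 0.0013 -0.0002 -1.    ] [-0.0429 -0.8866 -0.3344]
[277 145]
```

View pics/v10.png

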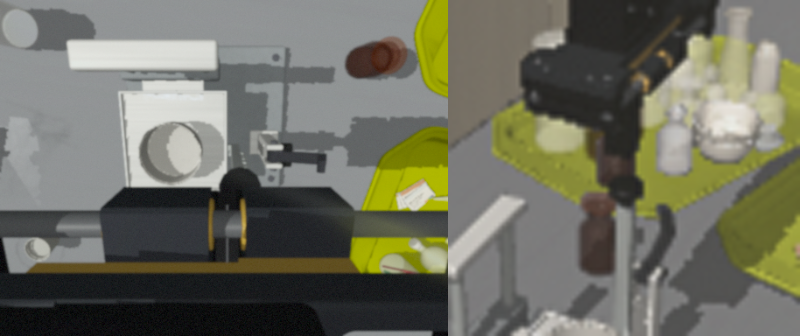

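The wrist view shows the knob top at ≈(240,185), about 9 mm right of the finger mid-line (227), and the pawl lying outward at ≈(295,157). In the side view the fingers are above the knob. I'll shift and go down to contact.

Emit:
{"name": "apply_moves", "arguments": {
  "dp": [
    [0.001, 0.009, 0],
    [0, 0, 0.01],
    [0, 0, 0.008],
    [0, 0, 0.003],
    [0, 0, 0.002],
    [0, 0, 0]
  ],
  "twist": [
    [0, 0, 0],
    [0, 0, 0],
    [0, 0, 0],
    [0, 0, 0],
    [0, 0, 0],
    [0, 0, 0]
  ],
  "fingers": [1, 1, 1, 1, 1, 1]
}}

```text
time: 17.45
position: [0.5967, -0.1337, 0.237]
tool_rot: [-3.136, -0.179, 0.001]
ft_force: [-0.0, -0.6, -0.1]
grip_width: 0.006
grip_force: 0.0
```

Emit:
{"name": "apply_moves", "arguments": {
  "dp": [
    [0, 0, 0.002],
    [0, 0, 0.002],
    [0, 0, 0.002],
    [0, 0, 0.002],
    [0, 0, 0.002]
  ],
  "twist": [
    [0, 0, 0],
    [0, 0, 0],
    [0, 0, 0],
    [0, 0, 0],
    [0, 0, 0]
  ],
  "fingers": [1, 1, 1, 1, 1]
}}

```text
time: 17.95
position: [0.597, -0.1339, 0.2275]
tool_rot: [3.136, 0.179, 0.0]
ft_force: [0.1, 0.0, 0.8]
grip_width: 0.006
grip_force: 0.4
```

Emit:
{"name": "apply_moves", "arguments": {
  "dp": [
    [0, 0, 0.002],
    [0, 0, 0.002],
    [0, 0, 0.002],
    [0, 0, 0.002]
  ],
  "twist": [
    [0, 0, 0],
    [0, 0, 0],
    [0, 0, 0],
    [0, 0, 0]
  ],
  "fingers": [1, 1, 1, 1]
}}

```text
time: 18.35
position: [0.597, -0.1339, 0.2194]
tool_rot: [3.136, 0.179, 0.0]
ft_force: [0.6, -0.0, 1.9]
grip_width: 0.003
grip_force: 0.7
```

Emit:
{"name": "apply_moves", "arguments": {
  "dp": [
    [0, 0, 0.0015],
    [0, 0, 0.0015],
    [0, 0, 0.0015],
    [0, 0, 0.0015]
  ],
  "twist": [
    [0, 0, 0],
    [0, 0, 0],
    [0, 0, 0],
    [0, 0, 0]
  ],
  "fingers": [1, 1, 1, 1]
}}

```text
time: 18.75
position: [0.597, -0.134, 0.2135]
tool_rot: [3.136, 0.179, 0.0]
ft_force: [0.3, -0.0, 1.0]
grip_width: 0.003
grip_force: 0.7
```

Emit:
{"name": "apply_moves", "arguments": {
  "dp": [
    [0, 0, 0.0015],
    [0, 0, 0.0015],
    [0, 0, 0.0015],
    [0, 0, 0.0015]
  ],
  "twist": [
    [0, 0, 0],
    [0, 0, 0],
    [0, 0, 0],
    [0, 0, 0]
  ],
  "fingers": [1, 1, 1, 1]
}}

```text
time: 19.15
position: [0.597, -0.1339, 0.2075]
tool_rot: [3.136, 0.179, 0.0]
ft_force: [0.2, -0.5, 1.8]
grip_width: 0.003
grip_force: 0.9
```

Emit:
{"name": "apply_moves", "arguments": {
  "dp": [
    [0, 0, 0.0015],
    [0, 0, 0.0015],
    [0, 0, 0.0015],
    [0, 0, 0.0015]
  ],
  "twist": [
    [0, 0, 0],
    [0, 0, 0],
    [0, 0, 0],
    [0, 0, 0]
  ],
  "fingers": [1, 1, 1, 1]
}}

```text
time: 19.55
position: [0.597, -0.134, 0.2028]
tool_rot: [3.136, 0.178, 0.001]
ft_force: [-3.7, -0.3, 10.5]
grip_width: 0.003
grip_force: 5.4
```

Emit:
{"name": "apply_moves", "arguments": {
  "dp": [
    [0, 0, 0],
    [0, 0, 0],
    [0, 0, 0]
  ],
  "twist": [
    [0, 0, 0],
    [0, 0, 0],
    [0, 0, 0]
  ],
  "fingers": [1, 1, 1]
}}

```text
time: 19.85
position: [0.597, -0.134, 0.2027]
tool_rot: [3.136, 0.179, 0.001]
ft_force: [-2.1, 0.5, 7.1]
grip_width: 0.005
grip_force: 3.8
```

Emit:
{"name": "apply_moves", "arguments": {
  "dp": [
    [0, 0, 0.0007],
    [0, 0, 0.0005],
    [0, 0, 0],
    [0, 0, 0],
    [0, 0, 0]
  ],
  "twist": [
    [0, 0, 0],
    [0, 0, 0],
    [0, 0, 0],
    [0, 0, 0],
    [0, 0, 0]
  ],
  "fingers": [1, 1, 1, 1, 1]
}}

```text
time: 20.35
position: [0.597, -0.134, 0.2022]
tool_rot: [3.135, 0.178, 0.001]
ft_force: [-2.8, -0.3, 10.6]
grip_width: 0.002
grip_force: 5.3
```

Seated: the force holds at about 10 N against a firm stop. I'll let go straight up, slowly at first, and check.

Emit:
{"name": "apply_moves", "arguments": {
  "dp": [
    [0, 0, -0.002],
    [0, 0, -0.002],
    [0, 0, -0.004],
    [0, 0, -0.01],
    [0, 0, -0.03],
    [0, 0, -0.05],
    [0, 0, -0.05],
    [0, 0, 0],
    [0, 0, 0],
    [0, 0, 0]
  ],
  "twist": [
    [0, 0, 0],
    [0, 0, 0],
    [0, 0, 0],
    [0, 0, 0],
    [0, 0, 0],
    [0, 0, 0],
    [0, 0, 0],
    [0, 0, 0],
    [0, 0, 0],
    [0, 0, 0]
  ],
  "fingers": [1, 1, 1, 1, 1, 1, 1, 1, 1, 1]
}}

```text
time: 21.35
position: [0.5964, -0.134, 0.3472]
tool_rot: [-3.136, -0.179, 0.003]
ft_force: [-0.4, 0.2, -0.2]
grip_width: 0.005
grip_force: 0.0
```

Run:
```python
from h import *
s=ctrl.get_state();print(s['position'],s['ft_force'])
d=get_image("side")[:,:,::-1].copy();t=get_image("top")[:,:,::-1].copy();cv2.imwrite("pics/s11.png",d);cv2.imwrite("pics/t11.png",t)
m=(d[130:190,262:295].max(2)<50).astype(np.uint8);n,l,st,c=cv2.connectedComponentsWithStats(m)
C=cam("side")
for k in range(1,n):
    u=c[k]+[262,130];z=min(np.arange(.12,.3,.001),key=lambda z:np.linalg.norm(proj(C,(.596,-.133,z))-u));print(st[k,4],u,z,np.linalg.norm(proj(C,(.596,-.133,z))-u))
# change vs start in the side view: regions of cup, jar, bottle, spatula, tin
a=cv2.imread("pics/side0.png")
for nme,p,r in [("cup",(.403,.139,.02),14),("jar",(.716,.172,.05),20),("bottle",(.713,-.285,.04),12),("spat",(.49,.24,.02),25)]:
    x,y=proj(C,p).astype(int);q=np.abs(a[y-r:y+r,x-r:x+r].astype(int)-d[y-r:y+r,x-r:x+r]).max(2);print(nme,(x,y),(q>40).mean())
```

```text
[ 0.5964 -0.134   0.3472] [-0.4166  0.2307 -0.1947]
29 [276.8621 156.9655] 0.19600000000000006 0.5402524467599625
cup (np.int64(282), np.int64(274)) 0.0
jar (np.int64(191), np.int64(229)) 0.0
bottle (np.int64(272), np.int64(162)) 0.171875
spat (np.int64(236), np.int64(284)) 0.0008
```

```bash
python3 -c "
from bench import ctrl
print(ctrl.close_job())"
```

```text
the job is handed in; nothing more can be done
None
```

The job is handed in at about 21 s: the pawl was flicked over off the rack with the spatula and the spatula put back on its rest; the platform was pressed onto its stop at about 10 N, some 67 mm down, and let go. The tin was never touched, but I did not look at it again at the end.

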